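Clamp the whetstone in its holder

ROBOT

A 6-joint arm with a two-finger parallel gripper is mounted at the origin on a cart in front of the work surface, level with it; the furniture and walls round the work are solid. World frame = base frame: x ahead of the robot, y to its left, z up, the work surface at z = 0. Lengths are in m, angles in rad, forces in N, time in s.
With the tool pointing down it reaches from about 0.3 to 0.775 m from the base axis. Payload 14.6 kg.
Tool frame: the origin (TCP) lies midway between the tips of the shut fingers; the grasp point (between the pads) lies 19 mm behind it (ctrl.hold_point_z is the distance from the TCP to the grasp point, in m); z points along the fingers, x is the direction in which the jaws open and shut, and the axes are right-handed (so a half turn about z gives the same grasp; the last joint's range is limited). The gripper opens to 94 mm and grips with 3 to 60 N. Pads are 16 mm wide; open, the fingers measure 119 mm over their backs; the gripper's body (75 mm by 177 mm) begins 78 mm behind the grasp point.
Start: joints at [1.082, 0.3, 1.521, -0, 1.321, -0.067], TCP at [0.225, 0.502, 0.205] pointing down, gripper open.
Joint ranges: [-3.03, 3.03], [-0.79, 2.21], [0.23, 2.52], [-1.04, 4.18], [0, 3.07], [-2.55, 2.55]. Speed limits (rad/s): [2.22, 2.22, 2.57, 3.14, 3.14, 3.14].

INTERFACE

Orientations are given as [roll, pitch, yaw] about the fixed x, y, z axes, in that order (R = Rz(yaw) Ry(pitch) Rx(roll)).
In Python, from station import ctrl, viewer, ticket, nets gives the robot as it stands.
- The arm moves only by the tool carry_out, never from a script. Its argument "commands" is one flat list of numbers, 7 for each row, row after row: the closure, from -1 (fully open) to 1 (shut), so that 0 is half open, then the shift along the world's x, y, z in cm, then the turn, a rotation vector about the world's x, y, z in rad. In form: [gripper, tx, ty, tz, ax, ay, az, gripper, tx, ty, tz, ax, ay, az, ...]. A call has 1 to 12 rows; each row is the pose to reach, as a shift and turn from the pose measured when the call began; what a row does not reach only later rows make up. A row lasts 1/12 s, in which the tool goes at most 41.7 mm and 7.16 degrees, less where a joint would pass 70% of its speed; a pose out of reach is approached as far as the arm can. A call with a gripper value outside its range is refused whole. The fingers move at their own pace and stop on an object; "force" is the grip in N (left out, the last holds). Time passes only in rows, so rows that repeat a pose let the fingers close. It gives the time, the measured TCP pose, the force and the opening at its end, in the units of the state.
- ctrl.get_obs(): the state, without advancing time (a new reading comes with each control period).
- viewer.camera(name): name is "side" or "top"; returns (picture, depth): 420x560x3 uint8, blue, green, red; 420x560 float32, m along the optical axis (not along the pixel's ray), 0 where there is no reading.
- viewer.camera_info(name): a dict with "fx", "fy", "cx", "cy" (pixels), "D" ([k1, k2, p1, p2, k3] as OpenCV has them; the pictures are not rectified), "R" (3x3) and "t" (3): a world point X has camera coordinates R X + t. Camera axes: x right, y down, z forward; pixel columns grow to the right and rows downward; lengths in m; the calibration is good to about 2 mm. A picture is of the moment at which its call begins. camera_info takes no time and is no camera call.
- ticket.hand_in(): hands the job in, once; it reports no verdict.
Trained networks look in the newest picture that a camera, given by its name, has taken for a name from the list of things; names that differ only in an ending like _2 or _b are one class to them, and where a whole thing is asked for, a point or a joint stands for the part that bears it (a point fixed in the world has none). Each returns a list of dicts, best first, with "confidence" (0 to 1); they miss things now and then, are a little off and sometimes report something else, mostly with a low value. They report only what shows in the picture. A call takes as long as a camera call.
- nets.silhouettes(camera, thing): "region" (420x560 bool, what is visible of it) and "extent" ([left, top, right, bottom] in pixels, round what is visible of it).
The state is a dict: "time_s": time; "qpos": joint angles; "joint_vel": joint speeds; "tau": joint torques, N m; "ee_pos": TCP position; "eef_rot": TCP orientation; "force": force on the tool from outside, world axes, zero at the start; "moment": the same for the moment, N m; "grip_width": finger opening in m.
Only numpy, scipy, OpenCV 4.12 (cv2) and the standard library are available. Lean on these libraries where they do the work, as an engineer would, in place of code of your own. Each camera call takes 0.05 s, during which the arm holds its last target. There are 200 camera calls.

TASK

Slide the loose jaw of the stone holder up against the grey whetstone until the stone is nipped firmly between the two jaws. The jaw may be locked, and nothing shows which end of the black catch is the locked one: try the jaw, and if it will not slide, push the catch across to its other end and try again. Let go of everything when done.

Things in the scene. Friction and masses are not known exactly. Their poses are not given: they have to be found in the camera images.
- jaw_grip (a point): Grip point of the sliding jaw: on its upright dark wooden handle (18 mm along x, 44 along y), 18 mm below the handle's top and 22 mm above the pale jaw block, 72 mm above the bench. Part of a fixed wooden stone holder (350 x 110 mm). Axes are the holder's: +x along its two steel rods from the grey catch housing to the fixed jaw, z up. The jaw slides along +x to the stone.
- jaw (a joint): Travel of the sliding jaw along the holder's +x, m: starts near 0 (fully back), end stop 0.050. The stone is nipped between both jaws at 0.040. Slides stiffly (3 N; 5 to 10 N when also pushing the stone) and stays where left. When locked it gives only 1 to 4 mm, then stops dead.
- catch_grip (a point): Grip point of the catch: a black upright tab (26 mm along x, 14 along y), 14 mm below its top and 25 mm above the brass plate on the grey housing, 82 mm above the bench; 70 mm behind the jaw handle when the jaw is fully back. Axes are the holder's. The tab slides along the holder's y.
- catch (a joint): Position of the catch along the holder's +y, m: its ends are 0 and 0.040; starts near 0, moves with about 2 N, stays where left. At one end the jaw is locked, at the other free; which is which changes from start to start and cannot be seen. Midway it may be locked too.
- stone: Grey whetstone on a wooden foot, 60 x 150 x 30 mm, 0.45 kg, loose on the holder's base between the two jaws, its long axis (its own y) along the holder's x. Origin at the centre of its underside, 18 mm above the bench. It starts 1 to 13 mm short of the fixed jaw and is pushed along by the sliding jaw.

How it is judged:
At the end, for the whole second after the job is handed in: The sliding jaw stands within 6 mm of where the stone is nipped (jaw travel over 0.034 m), and the stone lies flat and at rest on the holder between the jaws, within about 10 degrees of straight, its centre 80 to 102 mm from the jaw handle (value of joint jaw above 0.034 m and horizontal distance between stone and jaw_grip between 0.08 and 0.102 m and angle between the y axis of stone and the x axis of jaw_grip, either way round below 0.15 rad and angle between stone's own z axis and vertical below 0.1 rad and height (world z) of stone below 0.028 m and linear speed of stone below 0.02 m/s); the robot touches nothing.
It also fails if it takes over 48 s, if anything falls off the work surface, if the arm or the gripper's body presses on something with over 40 N, if the wrist force passes 120 N, or if a joint passes its speed limit or range.

## Working session

There is one attempt and no reset: what is moved stays moved. The work goes in short steps, Python scripts to look and compute and a tool call to move; the robot and the scene stay as the last step left them, time stands still between calls to the robot, and variables do not carry over. Pictures are saved under pics/ and viewed, about 8 in all and at most 12, crops included, and the job is handed in when it is done.

Besides the shell and the picture viewer there is one more tool, called after "Emit:" in YAML: its name, and indented under it one key for each argument. carry_out: Moves the arm, as the interface text tells. Its arguments: {"type":"object","properties":{"commands":{"type":"array","items":{"type":"number"}},"force":{"type":"number"}},"required":["commands"]}

```bash
mkdir -p pics
cat > h.py <<'E'
import numpy as np, cv2
from station import ctrl, viewer, ticket, nets
def world(cam, uv, d):
    i=viewer.camera_info(cam); K=np.array([[i['fx'],0,i['cx']],[0,i['fy'],i['cy']],[0,0,1]])
    n=cv2.undistortPoints(np.array(uv,float).reshape(-1,1,2),K,np.array(i['D'],float)).reshape(-1,2)
    d=np.asarray(d,float).reshape(-1,1)
    P=np.hstack([n*d,d]); return (P-np.array(i['t']))@np.array(i['R'])
def cloud(cam, mask, depth):
    v,u=np.nonzero(mask&(depth>0)); return world(cam,np.c_[u,v],depth[v,u])
E
python3 - <<'E'
from h import *
for c in ['top','side']:
    im,d=viewer.camera(c); cv2.imwrite(f'pics/{c}1.png',im); np.save(c+'d.npy',d)
    for t in ['jaw_grip','catch_grip','stone']:
        for r in nets.silhouettes(c,t)[:2]:
            P=cloud(c,r['region'],d); 
            if len(P)==0: print(c,t,'none',r['extent']);continue
            zt=np.percentile(P[:,2],98); T=P[P[:,2]>zt-.006]
            (ctr,sz,a)=cv2.minAreaRect((T[:,:2]*1000).astype(np.float32))
            print(c,t,round(r['confidence'],2),r['extent'],'ztop',zt.round(3),'n',len(T),np.round(ctr,1),np.round(sz,1),round(a,1))
print(ctrl.get_obs())
E
```

```text
top jaw_grip 0.73 [285.1, 210.0, 318.5, 260.4] ztop 0.092 n 194 [ 541.6 -248.3] [43.5 17.8] 26.7
top catch_grip 0.45 [321.4, 203.6, 339.4, 215.7] ztop 0.098 n 89 [ 590.1 -301.6] [13.9 24.4] 25.6
top stone 0.92 [209.1, 234.8, 287.5, 289.1] ztop 0.051 n 1442 [ 486.1 -138.3] [ 46.8 133.2] 28.0
side jaw_grip 0.59 [265.8, 223.4, 302.0, 267.9] ztop 0.09 n 126 [ 540.3 -252. ] [40.9 15.9] 28.0
side catch_grip 0.83 [307.4, 225.9, 322.3, 253.9] ztop 0.096 n 78 [ 589.3 -303.6] [13.  26.1] 26.0
side stone 0.7 [201.0, 205.3, 269.0, 248.3] ztop 0.049 n 944 [ 486.5 -138.8] [ 50.2 135.6] 29.5
{'time_s': 0.4, 'qpos': array([ 1.08239685e+00,  2.99965810e-01,  1.52109018e+00, -4.75322066e-06,
        1.32071340e+00, -6.66313452e-02]), 'joint_vel': array([ 0.00082369,  0.00040007, -0.00018741,  0.00089444, -0.00223049,
        0.00164018]), 'tau': array([ 9.52447226e-04, -5.31196368e+01, -3.52609420e+01,  7.08868727e-02,
        2.18233955e-02, -1.93656854e-05]), 'ee_pos': array([0.22515075, 0.50174644, 0.20537128]), 'eef_rot': array([-3.14158548e+00,  1.76648523e-04,  1.14902937e+00]), 'force': array([ 0.16006497, -0.61543903,  0.47940605]), 'moment': array([ 0.02939307, -0.03598382, -0.03448159]), 'grip_width': 0.09417489884979852}
```

View pics/top1.png

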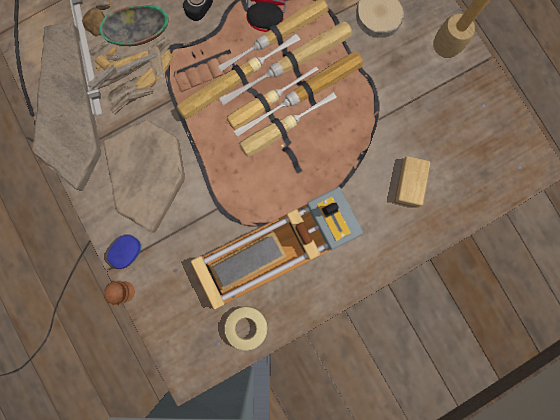

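View pics/side1.png

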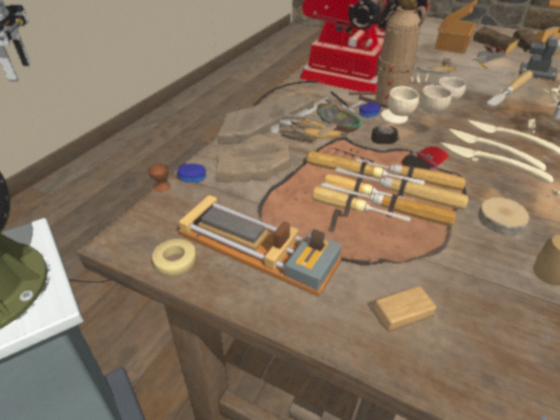

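Both pictures agree. In the top view the jaw handle is at about (306,232), the catch tab at (330,210) and the stone at (248,260). The holder's +x is at a yaw of about 116.7°, and the sizes and heights match those given. I'll move above the jaw handle with tool yaw −1.105.

Emit:
carry_out:
  commands: [0,31.6,-75.2,0,0,0,-2.254,0,31.6,-75.2,0,0,0,-2.254,0,31.6,-75.2,0,0,0,-2.254,0,31.6,-75.2,0,0,0,-2.254,0,31.6,-75.2,0,0,0,-2.254,0,31.6,-75.2,0,0,0,-2.254,0,31.6,-75.2,0,0,0,-2.254,0,31.6,-75.2,0,0,0,-2.254,0,31.6,-75.2,0,0,0,-2.254,0,31.6,-75.2,0,0,0,-2.254,0,31.6,-75.2,0,0,0,-2.254,0,31.6,-75.2,0,0,0,-2.254]
  force: 30

```text
time_s: 1.4
ee_pos: [0.4192, 0.0387, 0.2057]
eef_rot: [-3.141, -0.001, -0.357]
force: [1.1, -0.1, 0.1]
grip_width: 0.047
```

Emit:
carry_out:
  commands: [0,12.2,-28.9,0,0,0,-0.748,0,12.2,-28.9,0,0,0,-0.748,0,12.2,-28.9,0,0,0,-0.748,0,12.2,-28.9,0,0,0,-0.748,0,12.2,-28.9,0,0,0,-0.748,0,12.2,-28.9,0,0,0,-0.748,0,12.2,-28.9,0,0,0,-0.748,0,12.2,-28.9,0,0,0,-0.748,0,12.2,-28.9,-8,0,0,-0.748,0,12.2,-28.9,-8,0,0,-0.748,0,12.2,-28.9,-8,0,0,-0.748,0,12.2,-28.9,-8,0,0,-0.748]

```text
time_s: 2.4
ee_pos: [0.5406, -0.25, 0.1251]
eef_rot: [3.14, 0.002, -1.105]
force: [-0.2, -0.1, 0.5]
grip_width: 0.0473
```

Run:
```python
from h import *
im,d=viewer.camera('side'); cv2.imwrite('pics/s2.png',cv2.resize(im[170:310,190:370],None,fx=4,fy=4))
print(ctrl.get_obs()['ee_pos'],ctrl.get_obs()['eef_rot'],ctrl.get_obs()['qpos'])
```

```text
[ 0.54166311 -0.25036944  0.12736183] [-3.14068610e+00 -1.37315925e-03 -1.10499856e+00] [-4.94325140e-01  4.72832225e-01  1.47021692e+00 -4.80061048e-05
  1.19689869e+00  6.10690296e-01]
```

View pics/s2.png

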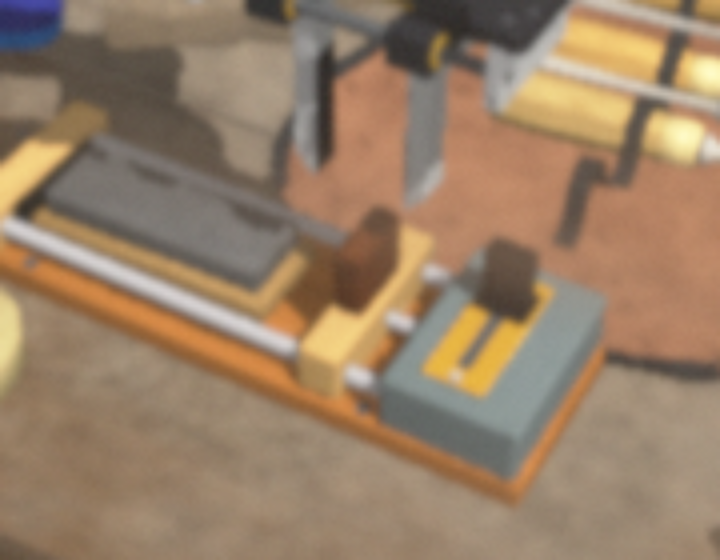

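The open fingers (tips at crop px 315,165 and 420,200) straddle the handle (370,255), and the housing is clear behind it. I'll descend and grip.

Emit:
carry_out:
  commands: [0,0,0,-3,0,0,0,0,0,0,-5,0,0,0,0,0,0,-6.9,0,0,0,0,0,0,-6.9,0,0,0,1,0,0,-6.9,0,0,0,1,0,0,-6.9,0,0,0,1,0,0,-6.9,0,0,0,1,0,0,-6.9,0,0,0,1,0,0,-6.9,0,0,0,1,0,0,-6.9,0,0,0]
  force: 30

```text
time_s: 3.28
ee_pos: [0.5418, -0.2498, 0.0596]
eef_rot: [-3.14, -0.001, -1.105]
force: [-4.6, 5.3, 9.8]
grip_width: 0.0178
```

Gripped at 17.8 mm, which matches the handle's 18 mm. Now I'll try the jaw with 8 mm in small steps.

Emit:
carry_out:
  commands: [1,-0.09,0.18,0,0,0,0,1,-0.18,0.36,0,0,0,0,1,-0.27,0.54,0,0,0,0,1,-0.36,0.71,0,0,0,0,1,-0.36,0.71,0,0,0,0,1,-0.36,0.71,0,0,0,0]

```text
time_s: 3.78
ee_pos: [0.5399, -0.2461, 0.0597]
eef_rot: [-3.138, -0.009, -1.105]
force: [18.3, -26.5, -20.3]
grip_width: 0.0181
```

Locked: about 4 mm of give, then 32 N. I'll ease back, release, lift, and go over the catch.

Emit:
carry_out:
  commands: [1,0.1,-0.2,0,0,0,0,1,0.1,-0.2,0,0,0,0,0,0.1,-0.2,0,0,0,0,0,0.1,-0.2,0,0,0,0,0,0.1,-0.2,0,0,0,0,0,0.1,-0.2,4,0,0,0,0,0.1,-0.2,6.5,0,0,0,0,5.0,-5.6,6.5,0,0,0,0,5.0,-5.6,6.5,0,0,0,0,5.0,-5.6,6.5,0,0,0,0,5.0,-5.6,6.5,0,0,0]

```text
time_s: 4.7
ee_pos: [0.5899, -0.3025, 0.1239]
eef_rot: [-3.138, -0.008, -1.106]
force: [0.5, 0.3, 0.1]
grip_width: 0.0468
```

Emit:
carry_out:
  commands: [0,0,0,-3,0,0,0,0,0,0,-5,0,0,0,0,0,0,-5.8,0,0,0,0,0,0,-5.8,0,0,0,1,0,0,-5.8,0,0,0,1,0,0,-5.8,0,0,0,1,0,0,-5.8,0,0,0,1,0,0,-5.8,0,0,0,1,0,0,-5.8,0,0,0]
  force: 20

```text
time_s: 5.45
ee_pos: [0.5906, -0.3032, 0.0675]
eef_rot: [-3.137, -0.011, -1.106]
force: [2.9, -3.4, 4.1]
grip_width: 0.026
```

Emit:
carry_out:
  commands: [1,-0.5,-0.25,0,0,0,0,1,-1.0,-0.5,0,0,0,0,1,-1.5,-0.75,0,0,0,0,1,-2.0,-1.0,0,0,0,0,1,-2.5,-1.26,0,0,0,0,1,-3.0,-1.51,0,0,0,0,1,-3.4,-1.71,0,0,0,0,1,-3.75,-1.9,0,0,0,0,1,-3.75,-1.9,0,0,0,0,1,-3.75,-1.9,0,0,0,0]

```text
time_s: 6.28
ee_pos: [0.5543, -0.3219, 0.0677]
eef_rot: [-3.134, -0.013, -1.106]
force: [12.7, -0.7, -6.2]
grip_width: 0.0258
```

The catch moved 41 mm to its end stop. Release and go back to the jaw handle.

Emit:
carry_out:
  commands: [1,0.1,0.05,0,0,0,0,0,0.1,0.05,0,0,0,0,0,0.1,0.05,0,0,0,0,0,0.1,0.05,0,0,0,0,0,0.1,0.05,4,0,0,0,0,0.1,0.05,6,0,0,0,0,-1.35,7.4,6,0,0,0,0,-1.35,7.4,6,0,0,0,0,-1.35,7.4,6,0,0,0,0,-1.35,7.4,6,0,0,0]

```text
time_s: 7.12
ee_pos: [0.5408, -0.2468, 0.1284]
eef_rot: [-3.134, -0.013, -1.104]
force: [0.8, -0.9, 1.3]
grip_width: 0.0472
```

Run:
```python
from h import *
im,d=viewer.camera('side'); cv2.imwrite('pics/s3.png',cv2.resize(im[170:310,190:370],None,fx=4,fy=4))
o=ctrl.get_obs();print(o['time_s'],o['ee_pos'],o['eef_rot'])
```

```text
7.1667 [ 0.54093098 -0.24779316  0.12820714] [-3.13370416 -0.01307818 -1.10534793]
```

View pics/s3.png

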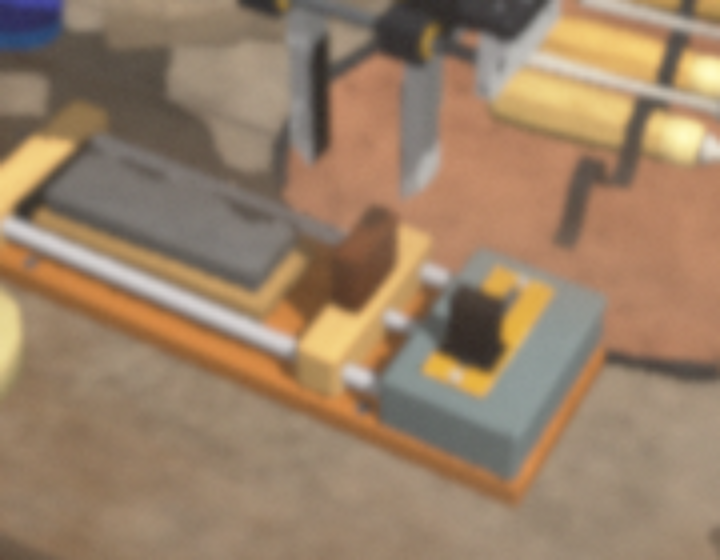

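The catch tab is now at the near end of its slot (crop px 475,325). Next I grip the jaw again.

Emit:
carry_out:
  commands: [0,0,0,-3,0,0,0,0,0,0,-5,0,0,0,0,0,0,-6.9,0,0,0,0,0,0,-6.9,0,0,0,1,0,0,-6.9,0,0,0,1,0,0,-6.9,0,0,0,1,0,0,-6.9,0,0,0,1,0,0,-6.9,0,0,0,1,0,0,-6.9,0,0,0]
  force: 30

```text
time_s: 7.92
ee_pos: [0.5413, -0.2481, 0.0602]
eef_rot: [-3.133, -0.014, -1.105]
force: [-0.3, -0.8, 6.4]
grip_width: 0.0178
```

Emit:
carry_out:
  commands: [1,-0.09,0.18,0,0,0,0,1,-0.18,0.36,0,0,0,0,1,-0.27,0.54,0,0,0,0,1,-0.36,0.71,0,0,0,0,1,-0.36,0.71,0,0,0,0,1,-0.36,0.71,0,0,0,0]

```text
time_s: 8.42
ee_pos: [0.5375, -0.2405, 0.0602]
eef_rot: [-3.133, -0.013, -1.105]
force: [-2.7, 2.2, 1.6]
grip_width: 0.0177
```

Free now. I'll slide on towards the stone.

Emit:
carry_out:
  commands: [1,-0.11,0.22,0,0,0,0,1,-0.22,0.45,0,0,0,0,1,-0.34,0.67,0,0,0,0,1,-0.45,0.89,0,0,0,0,1,-0.56,1.12,0,0,0,0,1,-0.67,1.34,0,0,0,0,1,-0.79,1.56,0,0,0,0,1,-0.9,1.79,0,0,0,0,1,-1.01,2.0,0,0,0,0,1,-1.12,2.23,0,0,0,0,1,-1.12,2.23,0,0,0,0]

```text
time_s: 9.33
ee_pos: [0.5259, -0.2179, 0.0602]
eef_rot: [-3.134, -0.013, -1.105]
force: [-2.9, -1.9, 1.4]
grip_width: 0.018
```

Emit:
carry_out:
  commands: [1,-0.05,0.09,0,0,0,0,1,-0.09,0.18,0,0,0,0,1,-0.13,0.27,0,0,0,0,1,-0.18,0.36,0,0,0,0,1,-0.2,0.4,0,0,0,0,1,-0.2,0.4,0,0,0,0]

```text
time_s: 9.83
ee_pos: [0.5242, -0.2146, 0.0602]
eef_rot: [-3.133, -0.015, -1.105]
force: [1.9, -10.0, -4.4]
grip_width: 0.0179
```

Emit:
carry_out:
  commands: [1,-0.06,0.13,0,0,0,0,1,-0.12,0.25,0,0,0,0,1,-0.16,0.31,0,0,0,0,1,-0.16,0.31,0,0,0,0]

```text
time_s: 10.17
ee_pos: [0.524, -0.2144, 0.0603]
eef_rot: [-3.131, -0.022, -1.106]
force: [12.3, -26.2, -17.0]
grip_width: 0.0181
```

The jaw is stopped dead at about 40 mm with roughly 29 N, so the stone is nipped. I'll relax, open, lift clear and check.

Emit:
carry_out:
  commands: [1,0,0,0,0,0,0,0,0,0,0,0,0,0,0,0,0,0,0,0,0,0,0,0,0,0,0,0,0,0,0,4,0,0,0,0,0,0,8,0,0,0,0,0,0,12,0,0,0,0,0,0,14,0,0,0,0,12,0,14,0,0,0,0,12,0,14,0,0,0,0,12,0,14,0,0,0,0,12,0,14,0,0,0]

```text
time_s: 11.17
ee_pos: [0.6481, -0.2131, 0.1976]
eef_rot: [-3.132, -0.02, -1.104]
force: [-1.1, -0.4, -0.6]
grip_width: 0.047
```

Run:
```python
from h import *
for c in ['top','side']:
    im,d=viewer.camera(c); cv2.imwrite(f'pics/{c}4.png',cv2.resize(im[170:310,180:370],None,fx=4,fy=4))
    for t in ['jaw_grip','stone']:
        for r in nets.silhouettes(c,t)[:1]:
            P=cloud(c,r['region'],d)
            if len(P)==0: print(c,t,'none');continue
            zt=np.percentile(P[:,2],98); T=P[P[:,2]>zt-.006]
            (ctr,sz,a)=cv2.minAreaRect((T[:,:2]*1000).astype(np.float32))
            print(c,t,round(r['confidence'],2),'ztop',zt.round(3),len(T),np.round(ctr,1),np.round(sz,1),round(a,1))
o=ctrl.get_obs();print(o['time_s'],o['ee_pos'],o['force'])
```

```text
top jaw_grip 0.68 ztop 0.5 7 [ 484.8 -210.9] [ 0.5 11.6] 74.4
side jaw_grip 0.8 ztop 0.09 135 [ 523.8 -216.4] [44.3 18.3] 30.1
side stone 0.57 ztop 0.049 890 [ 485.1 -134.7] [ 49.5 135.9] 27.5
11.4667 [ 0.64336095 -0.21443926  0.20128402] [0.41254965 0.11399357 0.94969341]
```

View pics/side4.png

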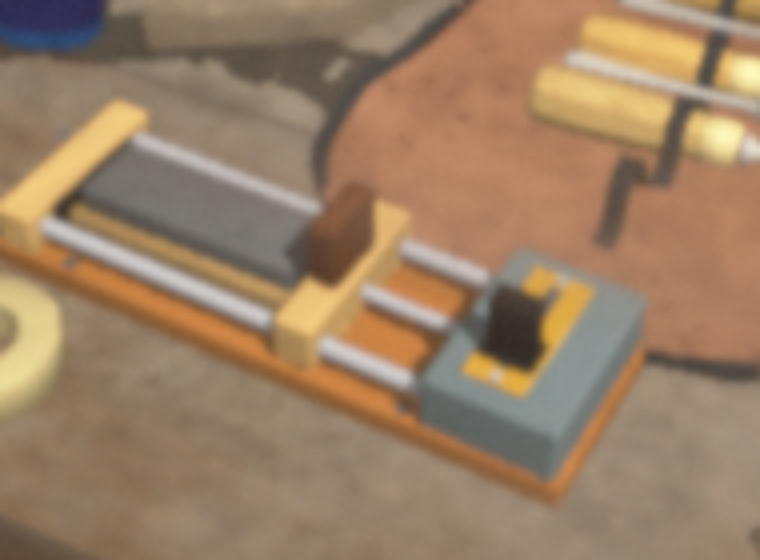

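The stone sits tight between the two jaws and straight, with the gripper out of view. Handle travel is about 39 mm and the stone-to-handle distance about 90 mm.

```bash
python3 -c "
from station import ticket
print(ticket.hand_in())"
```

```text
the job is handed in; nothing more can be done
None
```

The stone is nipped between the two jaws, the gripper has let go of everything, and the job is handed in at about 11.5 s on the robot's clock. The hand-in gives no verdict.

- **What I did:** I gripped the jaw handle and tried it, but it stopped dead after about 4 mm at 32 N, so it was locked. I pushed the catch 41 mm to its other end, and the jaw then slid freely. It stopped firmly at about 40 mm with about 29 N. I then let go and lifted clear.
- **Last checks (side camera):**
  - Jaw travel is about 39 mm.
  - The stone's centre is about 90 mm from the handle, inside the required 80 to 102 mm.
  - The stone's top is at 49 mm, so it lies flat. It is straight to within about 3°.
- **What failed:** the top camera's last check was no use. Its handle reading was plainly wrong, with the top at 0.5 m, probably because the arm was in the way. It did not find the stone, so the final numbers rest on the side camera and the arm's own readings.

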